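# Let the air off the glue press and zero its peak pointer

## Robot

A 6-joint arm with a two-finger parallel gripper is mounted at the origin on the work surface. World frame = base frame: x ahead of the robot, y to its left, z up, the work surface at z = 0. Lengths are in m, angles in rad, forces in N, time in s.
With the tool pointing down it reaches from about 0.35 to 0.85 m from the base axis. Payload 8.1 kg.
Tool frame: the origin (TCP) lies at the very end of the fingers, on their centre line; the grasp point (between the pads) lies 19 mm behind it; z points along the fingers, y is the direction in which the jaws open and shut (so a half turn about z gives the same grasp; the last joint's range is limited). The gripper opens to 93 mm and grips with 3 to 60 N. Pads are 15 mm wide; open, the fingers measure 128 mm over their backs; the gripper's body (75 mm by 188 mm) begins 65 mm behind the grasp point.
Start: joints at [-1.408, 0.13, 1.488, -0, 1.523, -0.085], TCP at [0.147, -0.582, 0.196] pointing down, gripper open.
Joint ranges: [-2.96, 2.96], [-0.89, 2.26], [0.02, 2.5], [-1.34, 4.48], [0, 2.73], [-2.66, 2.66]. Speed limits (rad/s): [2.39, 2.39, 2.79, 3.14, 3.14, 3.14].

## Interface

Orientations are given as a rotation vector (axis times angle).
In Python, from plant import robot gives the robot as it stands.
- The arm moves only by the shell command python3 -m inch 'ROWS' [FORCE]. ROWS is JSON, a list that holds one entry, the list of rows, each a list of 7 numbers: the shift along the tool's x, y, z in cm, then the turn, a rotation vector about the tool's x, y, z in degrees, then the gripper command: -1 is fully open, 1 is shut, values between are in proportion. A call has 1 to 5 rows; each row shifts and turns the commanded pose from where the row before left it, along the tool's axes as they then stand; what a row does not reach is not made up. A row lasts 1/10 s, in which the tool goes at most 50 mm and 8.59 degrees, less where a joint would pass 70% of its speed; a pose out of reach is approached as far as the arm can. A call with a gripper value outside its range is refused whole. The fingers move at their own pace and stop on an object; FORCE is the grip in N (left out, the last holds). Time passes only in rows, so rows that do not move let the fingers close. It gives the time, the measured TCP pose, the force and the opening at its end, in the units of the state.
- robot.read_state(): the state, without advancing time (a new reading comes with each control period).
- robot.read_camera(name): name is "side" or "top"; returns a dict with "image" (384x512x3 uint8, blue, green, red), "K" (3x3 intrinsics, pixels), "R" (3x3) and "t" (3): a world point X has camera coordinates R X + t. Camera axes: x right, y down, z forward; pixel columns grow to the right and rows downward; lengths in m; the calibration is good to about 2 mm. A picture is of the moment at which its call begins. There is no depth.
- robot.close_job(): hands the job in, once; it reports no verdict.
The state is a dict: "t": time; "q": joint angles; "dq": joint speeds; "joint_torque": joint torques, N m; "tool_pos": TCP position; "orientation": TCP orientation; "force": force on the tool from outside, world axes, zero at the start; "wrist_torque": the same for the moment, N m; "opening": finger opening in m.
Only numpy, scipy, OpenCV 4.12 (cv2) and the standard library are available. Lean on these libraries where they do the work, as an engineer would, in place of code of your own. Each camera call takes 0.05 s, during which the arm holds its last target. There are 200 camera calls.

## Task

The glued blank has cured: on the green air box, turn the big black regulator knob anticlockwise all the way back to its stop so the black needle drops to zero, then turn the small red knob on the gauge glass anticlockwise until the red peak pointer is back on its zero stop. Do not lean on the gauge glass, and leave the mask, mallet, gouge and glue bottle where they stand.

Things in the scene. Friction and masses are not known exactly. Their poses are not given: they have to be found in the camera images.
- air_box: Green desk box fixed to the bench, 174 mm deep (x), 300 wide (y), 55 high at the front edge, 102 at the rear. Origin: centre of its underside; x points to the rear (high) edge, y left, z up. Its flat top slopes 15 degrees down to the front; on it a gauge (left, +y; bezel 112 mm diameter, 14 mm proud) and the regulator knob (right), centres 145 mm apart. Two copper pipes stick out 60 mm behind.
- regulator_grip (a point): Point on the axis of the black regulator knob: a ribbed round knob, 44 mm diameter, 34 mm high on an 8 mm nut. Its top is 11 mm above this point, its underside 23 mm below, the panel 31 mm below. The point does not turn: z is the knob's axis, square to the panel (leaning 15 degrees from vertical towards the box's front), x runs up the slope, y left. Good height for the middle of the finger pads.
- regulator (a joint): Angle of the regulator knob, rad: 0 at its hard anticlockwise end stop (air off), growing clockwise seen from above, up to 4.6. It starts between 1.5 and 2.5. Stays where it is left and takes about 0.25 N m to turn. The white line on its top points to the heavy black mark on the panel when it is at the stop.
- needle (a joint): Angle of the black pressure needle under the gauge glass, rad: 0 at the zero mark (lower left of the dial seen from the front), growing clockwise. It always follows the regulator: needle = 0.35 x regulator angle.
- peak_knob_top (a point): Centre of the top face of the small red knurled knob in the middle of the gauge glass: round, 15 mm diameter, 18 mm high. The glass is 22 mm below this point and the bezel's rim 20 mm below, so fingertips may reach about 19 mm below this point. The point does not turn: z is the knob's axis, square to the panel, x runs up the slope, y left.
- peak_pointer (a joint): Angle of the red peak pointer and its red knob (one piece), rad: 0 at the hard zero stop (pointer on the zero mark, lower left), growing clockwise seen from above, up to 4.7. It starts between 1.7 and 2.6. Light: about 0.02 N m, stays where it is left. It cannot be turned back past the black needle, so it reaches zero only when the needle is at zero.
- gauge_glass: Clear flat plastic window of the gauge, 100 mm diameter, 2 mm below the bezel's rim. Origin: centre of its underside; its upper face is 3 mm above. To be pressed with less than 15 N.
- mask_center (a point): Middle of a carved pine animal mask with two pale upright horns, loose, about 170 mm long, 130 mm wide and 220 mm high over the horns; 60 mm above the bench. Leave it alone.
- mallet_center (a point): Middle of a carver's round mallet standing upright on its pale blue head (78 mm diameter, handle up), 240 mm high, loose. Leave it alone.
- gouge_center (a point): Balance point of a carving gouge lying on the bench, 255 mm long, 29 mm thick, loose; x runs from handle to blade. Leave it alone.
- glue_center (a point): Middle of a pale yellow glue bottle with an orange cap, 58 mm diameter, 165 mm high, loose. Leave it alone.

How it is judged:
On the way, in this order (a step that is already met when the one before it is completed fails the run):
1. the regulator knob is turned back to its anticlockwise stop (value of joint regulator below 0.08 rad), for 0.2 s.
2. the red peak pointer is turned back to its zero stop (value of joint peak_pointer below 0.08 rad), for 0.2 s.
At the end, for the whole second after the job is handed in: The regulator knob is within 0.08 rad of its anticlockwise stop, the black needle within 0.06 rad of zero, the red peak pointer within 0.08 rad of its zero stop, and mask, mallet, gouge and glue bottle are within 30 mm of where they stood (value of joint each of regulator, peak_pointer below 0.08 rad and value of joint needle below 0.06 rad and distance of each of mask_center, mallet_center, gouge_center, glue_center from where it was at the start of the episode below 0.03 m); the robot touches nothing.
It fails at once if the gauge glass is pressed with more than 15 N (contact force between anything else and gauge_glass above 15 N).
It fails at once if the mask, mallet, gouge or glue bottle is shifted by more than 30 mm (distance of any of mask_center, mallet_center, gouge_center, glue_center from where it was at the start of the episode above 0.03 m).
It also fails if it takes over 70 s, if anything falls off the work surface, if the arm or the gripper's body presses on something with over 40 N, if the wrist force passes 120 N, or if a joint passes its speed limit or range.

## Working session

There is one attempt and no reset: what is moved stays moved. The work goes in short steps, Python scripts to look and compute and a shell command to move; the robot and the scene stay as the last step left them, time stands still between calls to the robot, and variables do not carry over. Pictures are saved under pics/ and viewed, about 8 in all and at most 12, crops included, and the job is handed in when it is done.

```bash
mkdir -p pics; ls
python3 - <<'E'
from plant import robot
import cv2,numpy as np
s=robot.read_state();print(s)
for n in("top","side"):
    c=robot.read_camera(n);cv2.imwrite(f"pics/{n}0.png",c["image"]);np.savez(f"{n}.npz",**c)
    print(n,c["K"],c["R"],c["t"])
E
```

```text
pics
{'t': 0.0, 'q': array([-1.40838270e+00,  1.31167340e-01,  1.48928551e+00, -1.88672439e-05,
        1.52297581e+00, -8.54053910e-02]), 'dq': array([-0.00195196, -0.00059886, -0.00152499,  0.00224244,  0.00164327,
       -0.00059709]), 'joint_torque': array([ 3.88029992e-03, -5.59838355e+01, -4.91756737e+01,  7.71276327e-02,
        3.54802853e-02, -1.54200429e-04]), 'tool_pos': array([ 0.14708632, -0.58106293,  0.19448037]), 'orientation': array([-3.11568613e+00, -3.88052622e-01,  1.40515647e-04]), 'force': array([0.21833954, 0.44873899, 0.29641427]), 'wrist_torque': array([0.01214465, 0.03868258, 0.03088407]), 'opening': 0.09299709196810722}
top [[387.35744841   0.         253.14043503]
 [  0.         387.35744841 191.53012741]
 [  0.           0.           1.        ]] [[-0.02782759 -0.99957657  0.0085034 ]
 [-0.98056019  0.02564327 -0.19453569]
 [ 0.19423526 -0.01375156 -0.98085858]] [-0.03056101  0.58712873  1.44577764]
side [[463.77146491   0.         251.70536626]
 [  0.         463.77146491 191.65450901]
 [  0.           0.           1.        ]] [[-0.92139635 -0.38833581  0.01496904]
 [-0.28555903  0.65040841 -0.70386429]
 [ 0.26359972 -0.65281254 -0.71017673]] [0.51732854 0.25109443 1.46316966]
```

View pics/top0.png

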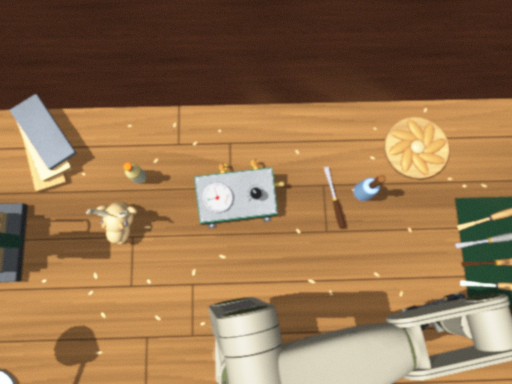

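View pics/side0.png

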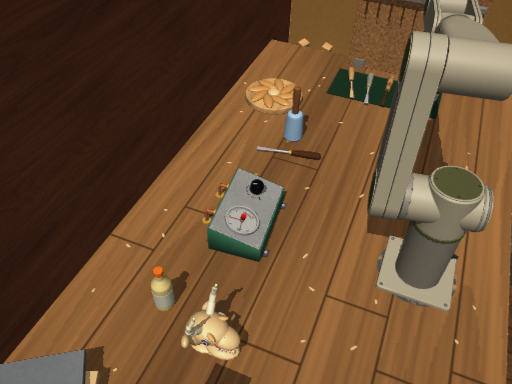

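The overview shows the air box at about (237,195) in top and (247,213) in side. The gauge is on the left and the knob on the right; the mallet and gouge are to the right, the glue and mask to the left. I'll enlarge both.

Run:
```python
import cv2
a=cv2.imread("pics/top0.png")[160:230,190:285];b=cv2.imread("pics/side0.png")[165:262,202:292]
for n,i,s in(("topc",a,8),("sidec",b,6)): cv2.imwrite(f"pics/{n}.png",cv2.resize(i,None,fx=s,fy=s,interpolation=cv2.INTER_CUBIC))
```

```text
(no output)
```

View pics/topc.png

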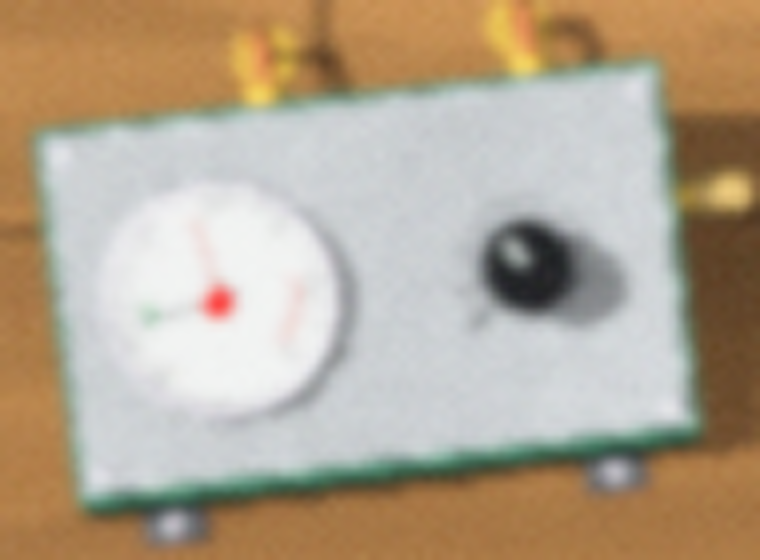

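View pics/sidec.png

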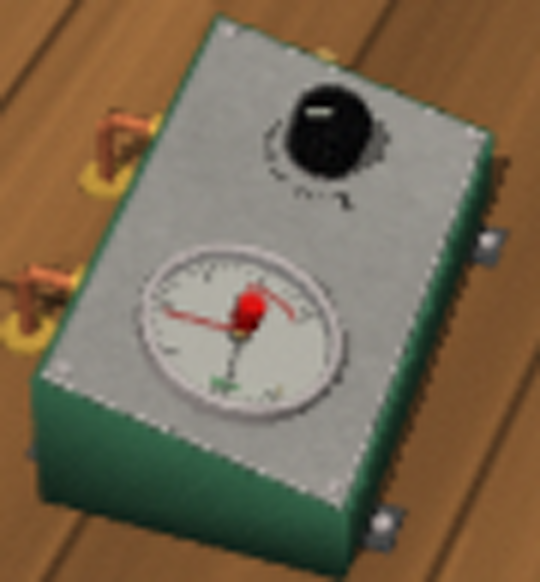

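```bash
cat > h.py <<'E'
import numpy as np
from scipy.optimize import least_squares
from scipy.spatial.transform import Rotation as R
C={n:dict(np.load(n+".npz")) for n in("top","side")}
OFF={"top":(190,160,8),"side":(202,165,6)}
def full(n,p):
    a,b,s=OFF[n];return np.array([(p[0]+.5)/s-.5+a,(p[1]+.5)/s-.5+b])
def proj(n,X):
    c=C[n];x=c["K"]@(c["R"]@X+c["t"]);return x[:2]/x[2]
c15,s15=np.cos(np.radians(15)),np.sin(np.radians(15))
P=lambda sx,y,h:np.array([sx*c15-h*s15,y,.0785+sx*s15+h*c15]) # panel coords -> box
E
cat > fit.py <<'E'
from h import *
k=.087/c15
pts={"RL":(k,.15,0),"RR":(k,-.15,0),"FR":(-k,-.15,0),"FL":(-k,.15,0)}
obs={"top":dict(RL=(37,133),RR=(657,63),FR=(700,428),FL=(84,497),knob=(526,265),peak=(219,303)),
"side":dict(RR=(218,15),FR=(493,132),FL=(343,508),RL=(38,378),knob=(322,117),peak=(250,304))}
def model(v,key):
    x,y,w,ks,ky,ps,py=v[:7]
    p=P(ks,ky,.042) if key=="knob" else P(ps,py,.034) if key=="peak" else P(*pts[key])
    return R.from_euler("z",w).apply(p)+[x,y,0]
def res(v):
    r=[]
    for i,n in enumerate(obs):
        for key,p in obs[n].items(): r+=list(proj(n,model(v,key))+v[7+2*i:9+2*i]-full(n,p))
    return np.r_[np.array(r)/.5,v[7:]/1.0,(v[3]-v[5])/.002,(v[6]-v[4]-.145)/.001]
f=least_squares(res,np.r_[.6,0,0,0,-.07,0,.07,np.zeros(4)]);v=f.x
print("x,y,yaw,ks,ky,ps,py",v.round(4));print((f.fun[:24]*.5).reshape(-1,2).round(2))
Rp=R.from_euler("z",v[2])*R.from_euler("y",-15,degrees=True)
print(Rp.as_matrix().round(3))
z=Rp.as_matrix()[:,2]
print("knob top",model(v,"knob"),"grip",model(v,"knob")-.011*z,"peak top",model(v,"peak"))
np.savez("pose.npz",Rp=Rp.as_matrix(),kt=model(v,"knob"),pt=model(v,"peak"))
E
python3 fit.py
```

```text
x,y,yaw,ks,ky,ps,py [ 0.5713  0.0153  0.0941  0.0035 -0.0705  0.0014  0.0738 -0.9762  0.0725
  0.1899  1.2748]
[[-0.14 -0.3 ]
 [ 0.77 -0.69]
 [ 0.62  0.28]
 [-0.1   1.03]
 [-0.4  -0.28]
 [-0.52 -0.06]
 [-0.48 -0.67]
 [ 0.17 -0.04]
 [ 0.78  1.29]
 [-1.34 -0.07]
 [ 1.13 -0.77]
 [-0.3  -0.06]]
[[ 0.962 -0.094 -0.258]
 [ 0.091  0.996 -0.024]
 [ 0.259  0.     0.966]]
knob top [ 0.57046143 -0.05566451  0.11997124] grip [ 0.57329585 -0.05539711  0.10934605] peak top [0.55698636 0.08809619 0.11171231]
```

```bash
cat > go.py <<'E'
# usage: go.py kt|pt depth_mm  : TCP depth below the point (neg = above), jaws across box y
import sys
from h import *
from plant import robot
p=np.load("pose.npz");Rp=p["Rp"]
G=np.c_[Rp[:,0],-Rp[:,1],-Rp[:,2]]
s=robot.read_state();T=R.from_rotvec(s["orientation"])
g=p[sys.argv[1]]-float(sys.argv[2])/1e3*Rp[:,2]
print("t",s["t"],"pos",s["tool_pos"].round(4),"q",s["q"].round(2),"F",s["force"].round(1),"tau",s["wrist_torque"].round(2),"open",s["opening"])
print("turn deg tool",np.degrees((T.inv()*R.from_matrix(G)).as_rotvec()).round(2))
print("shift cm, now axes",(T.inv().apply(g-s["tool_pos"])*100).round(2),"goal axes",(G.T@(g-s["tool_pos"])*100).round(2))
E
python3 go.py kt -60
```

```text
t 0.1 pos [ 0.1471 -0.5811  0.1946] q [-1.41  0.13  1.49 -0.    1.52 -0.09] F [-0.2  0.1 -0. ] tau [ 0.02  0.03 -0.01] open 0.09310619821861123
turn deg tool [-1.25 14.97  8.75]
shift cm, now axes [ 52.4  -40.79   1.74] goal axes [ 43.55 -48.34  13.39]
```

```bash
python3 -m inch '[[[0,0,-1,-0.4,5,2.9,-1],[0,0,-1,-0.4,5,2.9,-1],[0,0,-1,-0.4,5,2.9,-1],[3,-3.3,0,0,0,0,-1],[3,-3.3,0,0,0,0,-1]]]' 30; python3 -m inch '[[[3,-3.3,0.5,0,0,0,-1],[3,-3.3,0.5,0,0,0,-1],[3,-3.3,0.5,0,0,0,-1],[3,-3.3,0.5,0,0,0,-1],[3,-3.3,0.5,0,0,0,-1]]]'; python3 -m inch '[[[3,-3.3,1.5,0,0,0,-1],[3,-3.3,1.5,0,0,0,-1],[3,-3.3,1.5,0,0,0,-1],[3,-3.3,1.5,0,0,0,-1],[3,-3.3,1.5,0,0,0,-1]]]';python3 go.py kt -60
```

```text
t: 0.6
tool_pos: [0.1945, -0.5104, 0.2396]
orientation: [-3.098, -0.139, -0.409]
force: [0.8, 0.3, -0.5]
opening: 0.093
t: 1.1
tool_pos: [0.3316, -0.3305, 0.2551]
orientation: [-3.099, -0.147, -0.409]
force: [0.4, -0.0, -0.3]
opening: 0.093
t: 1.6
tool_pos: [0.4797, -0.1505, 0.2214]
orientation: [-3.1, -0.147, -0.41]
force: [0.4, -1.0, -0.4]
opening: 0.0926
t 1.6 pos [ 0.4797 -0.1505  0.2214] q [-0.53 -0.42  1.96  0.15  1.38  0.94] F [ 0.4 -1.  -0.4] tau [-0.03  0.12 -0.01] open 0.09264152165358609
turn deg tool [ 0.05 -0.05  0.06]
shift cm, now axes [ 6.97 -8.59  6.37] goal axes [ 6.96 -8.59  6.37]
```

```bash
python3 -m inch '[[[3,-3.5,2,0,0,0,-1],[2,-2.5,2,0,0,0,-1],[0,0,0,0,0,0,-1],[0,0,0,0,0,0,-1],[0,0,0,0,0,0,-1]]]';python3 go.py kt -60
```

```text
t: 2.1
tool_pos: [0.5312, -0.088, 0.1963]
orientation: [-3.1, -0.147, -0.409]
force: [-0.9, -1.1, -0.1]
opening: 0.0927
t 2.1 pos [ 0.5312 -0.088   0.1963] q [-0.34 -0.32  1.93  0.11  1.29  1.12] F [-0.9 -1.1 -0.1] tau [-0.04  0.11 -0.07] open 0.09270054559975173
turn deg tool [ 0.06 -0.03  0.04]
shift cm, now axes [ 2.09 -2.85  2.46] goal axes [ 2.09 -2.85  2.46]
```

```bash
python3 -m inch '[[[2.1,-2.8,1.5,0,0,0,-1],[0,0,2.5,0,0,0,-1],[0,0,0,0,0,0,-1],[0,0,0,0,0,0,-1],[0,0,0,0,0,0,-1]]]';python3 go.py kt -30
python3 - <<'E'
from plant import robot
import cv2,numpy as np
o=[]
for n,(x,y) in(("top",(205,140)),("side",(205,120))):
    i=robot.read_camera(n)["image"];o.append(cv2.resize(i[y:y+120,x:x+80],None,fx=5,fy=5,interpolation=cv2.INTER_CUBIC))
cv2.imwrite("pics/h1.png",np.hstack(o))
E
```

```text
t: 2.6
tool_pos: [0.5596, -0.0578, 0.1645]
orientation: [-3.1, -0.145, -0.412]
force: [0.3, -0.9, 0.2]
opening: 0.0927
t 2.6 pos [ 0.5596 -0.0578  0.1645] q [-0.26 -0.23  1.92  0.09  1.21  1.2 ] F [ 0.3 -0.9  0.2] tau [ 0.01  0.11 -0.07] open 0.09274725784729632
turn deg tool [ 0.1  -0.12 -0.02]
shift cm, now axes [-0.09 -0.12  1.58] goal axes [-0.09 -0.11  1.58]
```

View pics/h1.png

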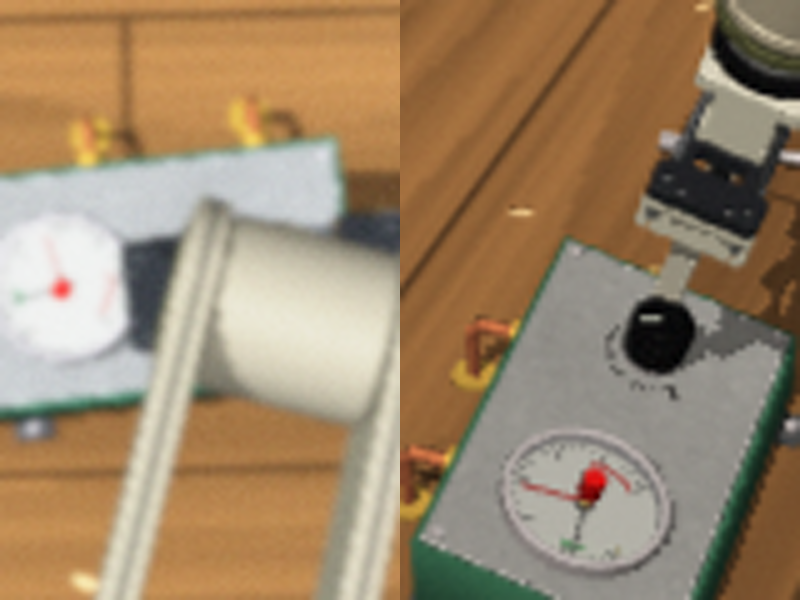

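The gripper hovers over the knob. In side only one fingertip shows, at about (672,290) in the crop. I'll check that against the projection.

Run:
```python
from h import *
from plant import robot
s=robot.read_state();T=R.from_rotvec(s["orientation"])
f=lambda X:(((proj("side",X)-[205,120])*5+[400,0])).round(0)
for d in((0,0,0),(0,.046,0),(0,-.046,0),(0,.06,0),(0,-.06,0),(0,.094,-.084),(0,-.094,-.084)): print(d,f(s["tool_pos"]+T.apply(d)))
p=np.load("pose.npz");print(f(p["kt"]),f(p["pt"]))
```

```text
(0, 0, 0) [673. 264.]
(0, 0.046, 0) [693. 220.]
(0, -0.046, 0) [653. 310.]
(0, 0.06, 0) [699. 207.]
(0, -0.06, 0) [646. 325.]
(0, 0.094, -0.084) [749.  90.]
(0, -0.094, -0.084) [667. 275.]
[656. 310.] [589. 470.]
```

Run:
```python
from h import *
from plant import robot
import cv2
s=robot.read_state();T=R.from_rotvec(s["orientation"])
i=robot.read_camera("side")["image"]
d=cv2.absdiff(i,C["side"]["image"]).max(2)
def ov(im):
    m=cv2.resize(im[130:200,235:285],None,fx=8,fy=8,interpolation=cv2.INTER_NEAREST)
    if m.ndim==2:m=cv2.cvtColor(m,8)
    for y in(-.064,-.046,0,.046,.064):
        for z in(0,-.019,-.065):
            u=(proj("side",s["tool_pos"]+T.apply([0,y,z]))-[235,130]+.5)*8
            cv2.circle(m,tuple(int(a) for a in u),3,(255,0,255) if z==0 else (0,255,0),-1)
    return m
cv2.imwrite("pics/h2.png",np.hstack([ov(i),ov(np.minimum(d,85)*3)]))
```

```text
(no output)
```

View pics/h2.png

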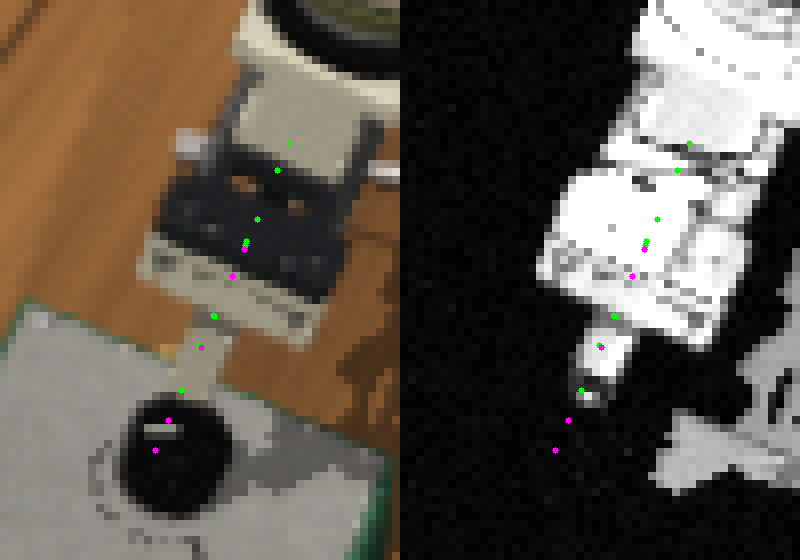

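The diff shows the visible fingertip ending at crop (190,405), a few pixels off the prediction near (165,425). I'll recheck the fit for bias before descending.

```bash
cat >> fit.py <<'E'
print("cost",f.cost, f.message)
for d in(.001,.002,.003,.004):
    w=v.copy();w[1]+=d;print(d,.5*(res(w)**2).sum())
for lab,mask in(("nobias",[0,0,0,0]),("topfree",[1,1,0,0]),("sidefree",[0,0,1,1])):
    m=np.r_[np.ones(7),mask]
    g=least_squares(lambda q:res(q*m),v,x_scale="jac").x*m;print(lab,g.round(4),"knob",model(g,"knob").round(4),"peak",model(g,"peak").round(4),round(.5*(res(g)**2).sum(),1))
E
python3 fit.py|tail -8
```

```text
0.003 35.54494866432771
0.004 46.139784357523936
nobias [ 0.5698  0.0194  0.0942  0.0034 -0.0706  0.0014  0.0738 -0.      0.
  0.      0.    ] knob [ 0.5688 -0.0516  0.1199] peak [0.5554 0.0922 0.1117] 26.9
topfree [ 0.5686  0.02    0.0939  0.0035 -0.0705  0.0014  0.0738  0.1983 -0.6267
  0.      0.    ] knob [ 0.5677 -0.051   0.12  ] peak [0.5543 0.0927 0.1117] 24.1
sidefree [ 0.5711  0.0188  0.0943  0.0035 -0.0705  0.0014  0.0738  0.     -0.
  0.5444  0.5673] knob [ 0.5703 -0.0521  0.12  ] peak [0.5568 0.0916 0.1117] 22.9
```

The first fit had not converged: the knob's y is 4 mm larger. I'll save the "nobias" pose and close in carefully, using touch.

```bash
cat >> fit.py <<'E'
g=least_squares(res,v,x_scale="jac").x;print(g.round(4))
Rp=R.from_euler("z",g[2])*R.from_euler("y",-15,degrees=True)
np.savez("pose.npz",Rp=Rp.as_matrix(),kt=model(g,"knob"),pt=model(g,"peak"));print(model(g,"knob"))
E
python3 fit.py|tail -2; python3 go.py kt -15
```

```text
0.1899  1.2748]
[ 0.57046143 -0.05566451  0.11997124]
t 2.75 pos [ 0.5598 -0.0574  0.1644] q [-0.26 -0.23  1.92  0.09  1.2   1.2 ] F [ 0.7 -0.   1.1] tau [-0.05  0.14 -0.06] open 0.0929601713430621
turn deg tool [ 0.09 -0.14  0.02]
shift cm, now axes [-0.12 -0.07  3.07] goal axes [-0.11 -0.07  3.07]
```

```bash
python3 - <<'E'
import numpy as np
p=dict(np.load("pose.npz"));p["kt"]=np.array([.5697,-.052,.12]);p["pt"]=np.array([.556,.0919,.1117]);np.savez("pose.npz",**p)
E
python3 go.py kt 30
```

```text
t 2.75 pos [ 0.5598 -0.0574  0.1644] q [-0.26 -0.23  1.92  0.09  1.2   1.2 ] F [ 0.7 -0.   1.1] tau [-0.05  0.14 -0.06] open 0.0929601713430621
turn deg tool [ 0.09 -0.14  0.02]
shift cm, now axes [-0.17 -0.45  7.55] goal axes [-0.15 -0.44  7.55]
```

```bash
python3 -m inch '[[[-0.2,-0.4,2,0,0,0,-1],[0,0,2,0,0,0,-1],[0,0,1.8,0,0,0,-1],[0,0,1.4,0,0,0,-1],[0,0,0,0,0,0,-1]]]' 10;python3 go.py kt 30; python3 -m inch '[[[0,0,0,0,0,0,0],[0,0,0,0,0,0,0.5],[0,0,0,0,0,0,1],[0,0,0,0,0,0,1],[0,0,0,0,0,0,1]]]'; python3 go.py kt 30
```

```text
t: 3.25
tool_pos: [0.5745, -0.0508, 0.0908]
orientation: [-3.099, -0.147, -0.404]
force: [-0.6, -0.5, 0.0]
opening: 0.0928
t 3.25 pos [ 0.5745 -0.0508  0.0908] q [-0.24 -0.12  1.96  0.1   1.06  1.2 ] F [-0.6 -0.5  0. ] tau [-0.03  0.16 -0.02] open 0.09282850726250529
turn deg tool [-0.02  0.14  0.04]
shift cm, now axes [0.28 0.07 0.05] goal axes [0.28 0.07 0.05]
t: 3.75
tool_pos: [0.5759, -0.0511, 0.0934]
orientation: [-3.1, -0.148, -0.41]
force: [-0.1, 0.5, 0.7]
opening: 0.0575
t 3.75 pos [ 0.5759 -0.0511  0.0934] q [-0.24 -0.12  1.96  0.1   1.06  1.2 ] F [-0.1  0.5  0.7] tau [ 0.03  0.16 -0.01] open 0.057527567311625234
turn deg tool [ 0.05 -0.07  0.07]
shift cm, now axes [0.08 0.03 0.27] goal axes [0.08 0.03 0.27]
```

```bash
python3 -m inch '[[[0,0,0,0,0,0,1],[0,0,0,0,0,0,1],[0,0,0,0,0,0,1]]]'; python3 -m inch '[[[0,0,0,0,0,0,1],[0,0,0,0,0,0,1],[0,0,0,0,0,0,1]]]';python3 go.py kt 30
```

```text
t: 4.05
tool_pos: [0.5762, -0.0544, 0.0934]
orientation: [-3.105, -0.147, -0.411]
force: [0.3, -15.4, -0.9]
opening: 0.0434
t: 4.35
tool_pos: [0.5762, -0.0544, 0.0934]
orientation: [-3.105, -0.146, -0.411]
force: [0.3, -15.2, -1.4]
opening: 0.0432
t 4.35 pos [ 0.5762 -0.0544  0.0934] q [-0.24 -0.12  1.96  0.09  1.06  1.2 ] F [  0.3 -15.2  -1.4] tau [-2.53  0.03 -0.67] open 0.04315466133487916
turn deg tool [ 0.34 -0.08  0.06]
shift cm, now axes [ 0.09 -0.3   0.26] goal axes [ 0.09 -0.3   0.27]
```

Both fingers are on the knob (opening 43 mm). The arm was pushed 3.3 mm towards −y, so I'll recentre by that and then start turning.

```bash
python3 -m inch '[[[0,0.35,0,0,0,0,1],[0,0,0,0,0,0,1],[0,0,0,0,0,0,1]]]' 35; python3 -m inch '[[[0,0,0,0,0,-8,1],[0,0,0,0,0,-8,1],[0,0,0,0,0,0,1]]]';python3 go.py kt 30
```

```text
t: 4.65
tool_pos: [0.5762, -0.0548, 0.0933]
orientation: [-3.1, -0.147, -0.41]
force: [-1.5, -2.1, 3.6]
opening: 0.042
t: 4.95
tool_pos: [0.5761, -0.0542, 0.0932]
orientation: [3.034, 0.583, 0.406]
force: [-3.3, -0.1, 5.1]
opening: 0.0421
t 4.95 pos [ 0.5761 -0.0542  0.0932] q [-0.24 -0.12  1.95  0.1   1.06  0.91] F [-3.3 -0.1  5.1] tau [0.12 0.47 0.26] open 0.04214285980162913
turn deg tool [ 0.03 -0.04 16.39]
shift cm, now axes [ 0.17 -0.24  0.26] goal axes [ 0.1  -0.28  0.26]
```

```bash
python3 -m inch '[[[0,0,0,0,0,-8,1],[0,0,0,0,0,-8,1],[0,0,0,0,0,-8,1],[0,0,0,0,0,-8,1],[0,0,0,0,0,-8,1]]]';python3 -m inch '[[[0,0,0,0,0,-8,1],[0,0,0,0,0,-8,1],[0,0,0,0,0,0,1]]]';python3 go.py kt 30
```

```text
t: 5.45
tool_pos: [0.5751, -0.0531, 0.0929]
orientation: [2.583, 1.546, 0.357]
force: [-10.5, 5.4, 10.5]
opening: 0.0422
t: 5.75
tool_pos: [0.5745, -0.0529, 0.0927]
orientation: [2.321, 1.873, 0.326]
force: [-13.4, 5.4, 13.1]
opening: 0.0423
t 5.75 pos [ 0.5745 -0.0529  0.0927] q [-0.24 -0.12  1.96  0.1   1.06 -0.07] F [-13.4   5.4  13.1] tau [0.91 2.   0.52] open 0.042282648254977365
turn deg tool [-1.900e-01  6.000e-02  7.241e+01]
shift cm, now axes [0.2  0.21 0.24] goal axes [ 0.26 -0.13  0.24]
```

```bash
python3 -m inch '[[[-0.06,-0.18,-0.2,0,0,0,1],[0,0,0,0,0,-8,1],[0,0,0,0,0,-8,1],[0,0,0,0,0,0,1]]]';python3 go.py kt 30; python3 -c "
from plant import robot;import cv2
cv2.imwrite('pics/s3.png',cv2.resize(robot.read_camera('side')['image'][120:260,200:300],None,fx=5,fy=4.2))"
```

```text
t: 6.15
tool_pos: [0.5734, -0.0529, 0.0929]
orientation: [2.02, 2.158, 0.293]
force: [7.5, 5.9, -8.0]
opening: 0.0421
t 6.15 pos [ 0.5734 -0.0529  0.0929] q [-0.24 -0.13  1.96  0.1   1.06 -0.35] F [ 7.5  5.9 -8. ] tau [ 0.81 -0.82  0.54] open 0.04207812191644888
turn deg tool [-0.09 -0.09 88.38]
shift cm, now axes [0.13 0.35 0.28] goal axes [ 0.35 -0.12  0.28]
```

```bash
python3 -m inch '[[[0,0,0.08,0,0,-5,1],[0,0,0,0,0,-5,1],[0,0,0,0,0,0,1]]]';python3 go.py kt 30;python3 -m inch '[[[0,0,0,0,0,-5,1],[0,0,0,0,0,-5,1],[0,0,0,0,0,0,1]]]';python3 go.py kt 30
```

```text
t: 6.5
tool_pos: [0.5732, -0.053, 0.0926]
orientation: [1.818, 2.313, 0.268]
force: [-0.3, 5.7, 0.4]
opening: 0.0419
t 6.5 pos [ 0.5732 -0.053   0.0926] q [-0.24 -0.12  1.96  0.1   1.06 -0.52] F [-0.3  5.7  0.4] tau [0.83 0.25 0.4 ] open 0.04190605584847819
turn deg tool [-1.300e-01 -6.000e-02  9.827e+01]
shift cm, now axes [0.07 0.4  0.27] goal axes [ 0.38 -0.13  0.27]
t: 6.8
tool_pos: [0.5729, -0.0532, 0.0924]
orientation: [1.605, 2.451, 0.241]
force: [-0.8, 5.4, -1.5]
opening: 0.0421
t 6.8 pos [ 0.5729 -0.0532  0.0924] q [-0.24 -0.12  1.96  0.1   1.06 -0.69] F [-0.8  5.4 -1.5] tau [0.96 0.32 0.5 ] open 0.04208787577003597
turn deg tool [-1.5000e-01 -4.0000e-02  1.0817e+02]
shift cm, now axes [0.01 0.44 0.25] goal axes [ 0.41 -0.15  0.25]
```

View pics/s3.png

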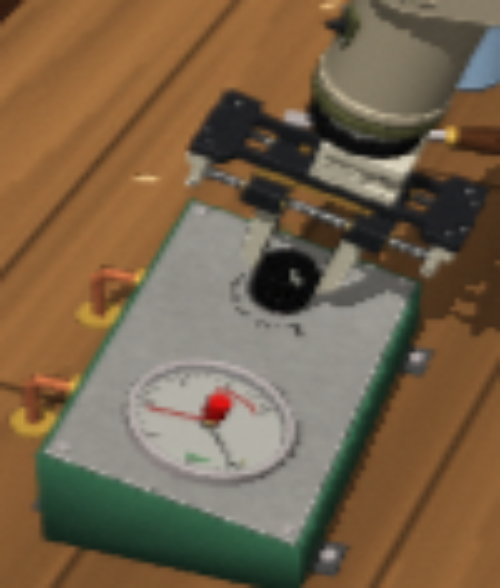

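The fingers hold the knob (285,278) and the black needle has moved from the green mark to about (237,465). I'll keep turning.

```bash
echo 'import numpy as np; from plant import robot; s=robot.read_state(); print("axial tau",(np.load("pose.npz")["Rp"].T@s["wrist_torque"]).round(2),"q6",s["q"][5])' > tq.py
for i in 1; do python3 -m inch '[[[0,0,0,0,0,-5,1],[0,0,0,0,0,-5,1],[0,0,0,0,0,0,1]]]';python3 tq.py;python3 -m inch '[[[0,0,0,0,0,-5,1],[0,0,0,0,0,-5,1],[0,0,0,0,0,0,1]]]';python3 tq.py; done
```

```text
t: 7.1
tool_pos: [0.5732, -0.0543, 0.0924]
orientation: [1.382, 2.569, 0.212]
force: [2.3, 1.2, -5.7]
opening: 0.0419
axial tau [ 0.25 -0.16  0.2 ] q6 -0.8643243659264459
t: 7.4
tool_pos: [0.5738, -0.0551, 0.0927]
orientation: [1.151, 2.668, 0.182]
force: [5.0, -3.0, -8.5]
opening: 0.0419
axial tau [-0.4  -0.51 -0.24] q6 -1.0377870076940232
```

```bash
python3 -m inch '[[[0,0,0,0,0,0,1],[0,0,0,0,0,0,1]]]';python3 tq.py; python3 -c "
from plant import robot;import cv2
cv2.imwrite('pics/s4.png',cv2.resize(robot.read_camera('side')['image'][170:245,215:285],None,fx=8,fy=8,interpolation=2))"
```

```text
t: 7.6
tool_pos: [0.5738, -0.0551, 0.0927]
orientation: [1.154, 2.667, 0.183]
force: [5.2, -1.8, -8.1]
opening: 0.0422
axial tau [-0.49 -0.55 -0.22] q6 -1.0349696444958338
```

View pics/s4.png

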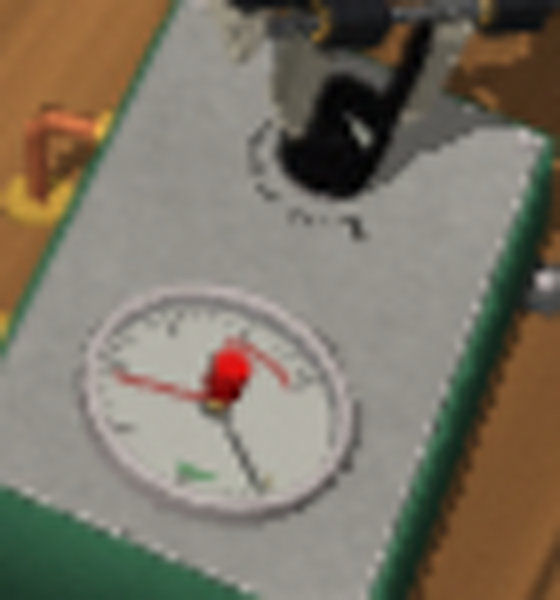

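```bash
cat > ang.py <<'E'
from h import *
p=np.load("pose.npz");Rp=p["Rp"];c=C["side"]
def back(px,off,s,h,ref,refh): # pixel -> panel-plane coords relative to axis point
    u=(np.array(px)+.5)/s-.5+off
    d=c["R"].T@np.linalg.solve(c["K"],[*u,1]);o=-c["R"].T@c["t"]
    P0=p[ref]-(refh-h)*Rp[:,2]
    X=o+d*((P0-o)@Rp[:,2])/(d@Rp[:,2]);return ((X-P0)@Rp*1e3).round(1)[:2]
def cw(a,b): v=np.subtract(b,a);return np.degrees(np.arctan2(-v[1],v[0])).round(0) # cw from upslope
i=((202,165),6);n=((215,170),8)
k=("kt",.042);g=("pt",.034)
for lab,fr,a,b,h,ref in(("needle0",i,(242,333),(233,375),.008,g),("red0",i,(242,333),(165,312),.008,g),("needle1",n,(216,403),(262,487),.008,g),("red1",n,(216,403),(120,377),.008,g),
 ("line0",i,(332,109),(306,113),.042,k),("line1",n,(346,115),(366,142),.042,k)):
    A=back(a,*fr,h,*ref);B=back(b,*fr,h,*ref);print(lab,A,B,cw(A,B))
M=back((358,230),*n,0,*k);print("mark",M,cw((0,0),M))
M=back((350,200),*i,0,*k);print("mark0",M,cw((0,0),M))
E
python3 ang.py
```

```text
needle0 [-4.6 -0.3] [-9.2 28.2] -99.0
red0 [-4.6 -0.3] [37.5  7.5] -10.0
needle1 [-3.4 -0.2] [-33.5  29.5] -135.0
red1 [-3.4 -0.2] [36.   7.1] -10.0
line0 [-2.8 -1.9] [9.6 8.9] -41.0
line1 [-7.2  1.5] [-19.4  11.3] -141.0
mark [-31.3  20.7] -147.0
mark0 [-32.6  17.9] -151.0
```

Back-projection puts the needle at −135° (the zero corner), the white line at about −141°, and the mark at about −149°, so the knob is at or near its stop. The gripper has turned 128°. I'll push a bit more to tell which.

```bash
python3 -m inch '[[[0,0,0,0,0,-5,1],[0,0,0,0,0,-5,1],[0,0,0,0,0,0,1],[0,0,0,0,0,0,1]]]';python3 tq.py;python3 -m inch '[[[0,0,0,0,0,-5,1],[0,0,0,0,0,-5,1],[0,0,0,0,0,0,1],[0,0,0,0,0,0,1]]]' ;python3 tq.py; python3 go.py kt 30
```

```text
t: 8.05
tool_pos: [0.5738, -0.0551, 0.0927]
orientation: [0.915, 2.749, 0.152]
force: [4.8, -2.2, -9.7]
opening: 0.0422
axial tau [-0.45 -0.57  0.24] q6 -1.2092367776000135
t: 8.45
tool_pos: [0.5729, -0.0546, 0.0924]
orientation: [0.671, 2.814, 0.121]
force: [-0.1, -0.6, -9.1]
opening: 0.0418
axial tau [-0.05  0.27  0.25] q6 -1.3836728803539287
t 8.45 pos [ 0.5729 -0.0546  0.0924] q [-0.24 -0.12  1.96  0.1   1.06 -1.38] F [-0.1 -0.6 -9.1] tau [-0.14  0.25  0.23] open 0.04184486036728684
turn deg tool [-1.1000e-01  6.0000e-02  1.4781e+02]
shift cm, now axes [-0.21  0.47  0.26] goal axes [ 0.42 -0.29  0.26]
```

```bash
python3 -m inch '[[[0,0,0,0,0,0,1],[0,0,0,0,0,-5,1],[0,0,0,0,0,-5,1],[0,0,0,0,0,0,1],[0,0,0,0,0,0,1]]]' 55;python3 tq.py;python3 -m inch '[[[0,0,0,0,0,-5,1],[0,0,0,0,0,-5,1],[0,0,0,0,0,0,1],[0,0,0,0,0,0,1]]]' ;python3 tq.py;  python3 -c "
from plant import robot;import cv2
cv2.imwrite('pics/s5.png',cv2.resize(robot.read_camera('side')['image'][170:245,215:285],None,fx=8,fy=8,interpolation=2))"
```

```text
t: 8.95
tool_pos: [0.5732, -0.0548, 0.0925]
orientation: [0.42, 2.856, 0.089]
force: [2.2, -1.9, -15.1]
opening: 0.0414
axial tau [-0.23  0.24  0.26] q6 -1.5597535323757472
t: 9.35
tool_pos: [0.5713, -0.0547, 0.0918]
orientation: [0.169, 2.882, 0.057]
force: [-11.1, -2.1, -5.3]
opening: 0.0419
axial tau [-0.03  2.08  0.26] q6 -1.7348022071737284
```

View pics/s5.png

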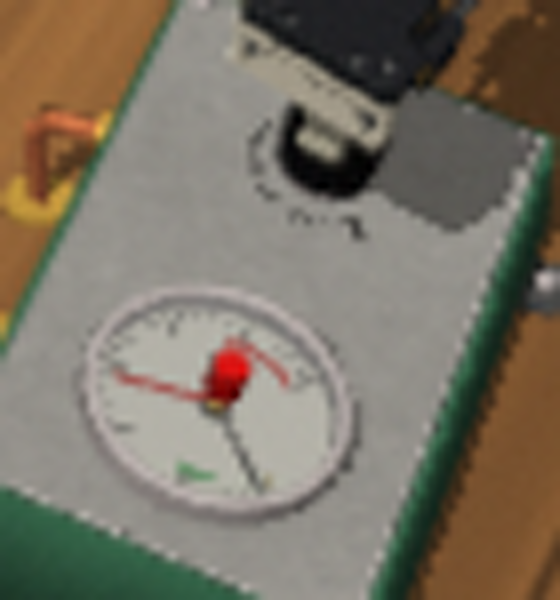

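The needle (262,487) and the dial look the same as in the previous picture, although the gripper turned another 40° at a higher grip. So the knob is at its stop and the pads are slipping. Release and lift.

```bash
python3 -m inch '[[[0,0,0,0,0,0,-1],[0,0,0,0,0,0,-1],[0,0,0,0,0,0,-1],[0,0,0,0,0,0,-1],[0,0,0,0,0,0,-1]]]'; python3 -m inch '[[[0,0,-2,0,0,0,-1],[0,0,-3,0,0,0,-1],[0,0,-3,0,0,0,-1],[0,0,0,0,0,8.5,-1],[0,0,0,0,0,8.5,-1]]]';for k in 1 2 3; do :; done; python3 -m inch '[[[0,0,0,0,0,8.5,-1],[0,0,0,0,0,8.5,-1],[0,0,0,0,0,8.5,-1],[0,0,0,0,0,8.5,-1],[0,0,0,0,0,8.5,-1]]]'; python3 -m inch '[[[0,0,0,0,0,8.5,-1],[0,0,0,0,0,8.5,-1],[0,0,0,0,0,8.5,-1],[0,0,0,0,0,8.5,-1],[0,0,0,0,0,8.5,-1]]]'; python3 go.py pt -35
```

```text
t: 9.9
tool_pos: [0.5746, -0.0548, 0.0944]
orientation: [0.165, 2.875, 0.056]
force: [-0.3, -0.2, 0.6]
opening: 0.0768
t: 10.4
tool_pos: [0.5543, -0.0569, 0.173]
orientation: [0.597, 2.823, 0.112]
force: [0.1, -0.2, -0.8]
opening: 0.093
t: 10.9
tool_pos: [0.5535, -0.0566, 0.1711]
orientation: [1.603, 2.448, 0.241]
force: [0.5, -0.7, 0.8]
opening: 0.0928
t: 11.4
tool_pos: [0.5535, -0.0566, 0.1711]
orientation: [2.433, 1.738, 0.341]
force: [0.8, 0.0, -0.1]
opening: 0.0933
t 11.4 pos [ 0.5535 -0.0566  0.1711] q [-0.26 -0.25  1.93  0.09  1.22  0.05] F [ 0.8  0.  -0.1] tau [-0.11  0.03  0.01] open 0.09327350332633051
turn deg tool [ 8.00e-02 -4.00e-02  6.57e+01]
shift cm, now axes [13.48 -6.03  2.65] goal axes [  0.06 -14.76   2.66]
```

Touch put the knob axis about 3 mm lower in both x and y than the vision estimate, so I'll apply the same correction to the peak knob.

```bash
python3 - <<'E'
import numpy as np
p=dict(np.load("pose.npz"));p["pt"]=np.array([.5535,.0885,.1117]);np.savez("pose.npz",**p)
E
python3 -m inch '[[[0,0,0,0,0,8.5,-1],[0,0,0,0,0,8.5,-1],[0,0,0,0,0,8.5,-1],[0,0,0,0,0,8.5,-1],[0,0,0,0,0,8.5,-1]]]'; python3 -m inch '[[[0,0,0,0,0,8.5,-1],[0,0,0,0,0,8.5,-1],[0,0,0,0,0,5.7,-1],[0,-3,0,0,0,0,-1],[0,-3,0,0,0,0,-1]]]';python3 -m inch '[[[0,-3,0,0,0,0,-1],[0,-3,0,0,0,0,-1],[0,-2.3,0,0,0,0,-1],[0,0,0,0,0,0,-1],[0,0,0,0,0,0,-1]]]'; python3 go.py pt -35
```

```text
t: 11.9
tool_pos: [0.5534, -0.0566, 0.1711]
orientation: [2.979, 0.759, 0.401]
force: [0.1, -0.9, 0.3]
opening: 0.0931
t: 12.4
tool_pos: [0.5469, 0.003, 0.1708]
orientation: [-3.101, -0.165, -0.41]
force: [-0.0, 0.1, -0.5]
opening: 0.0927
t: 12.9
tool_pos: [0.5379, 0.0858, 0.1704]
orientation: [-3.1, -0.171, -0.41]
force: [-1.1, 0.1, 0.1]
opening: 0.0928
t 12.9 pos [0.5379 0.0858 0.1704] q [ 0.06 -0.29  1.96  0.01  1.21  1.52] F [-1.1  0.1  0.1] tau [-0.03  0.11  0.02] open 0.09278984124357446
turn deg tool [ 0.03 -0.06  0.95]
shift cm, now axes [ 0.01 -0.12  2.58] goal axes [ 0.01 -0.12  2.58]
```

```bash
python3 -m inch '[[[0,-0.1,2,0,0,1,-1],[0,0,2.6,0,0,0,-1],[0,0,0,0,0,0,-1],[0,0,0,0,0,0,-1],[0,0,0,0,0,0,-1]]]'; python3 go.py pt 13;  python3 - <<'E'
from h import *
from plant import robot
import cv2
i=robot.read_camera('side')['image'];t=robot.read_camera('top')['image']
f=lambda m,s:cv2.resize(m,None,fx=s,fy=s,interpolation=cv2.INTER_CUBIC)
a=f(i[170:245,213:276],8);b=f(t[165:225,190:225],8);b=cv2.copyMakeBorder(b,0,600-b.shape[0],0,0,0)
cv2.imwrite('pics/p1.png',np.hstack([a,b]))
E
```

```text
t: 13.4
tool_pos: [0.5503, 0.087, 0.1273]
orientation: [-3.099, -0.141, -0.412]
force: [0.1, -1.3, 0.3]
opening: 0.093
t 13.4 pos [0.5503 0.087  0.1273] q [ 0.06 -0.22  1.98  0.01  1.12  1.54] F [ 0.1 -1.3  0.3] tau [-0.03  0.12  0.04] open 0.09296326755348411
turn deg tool [ 0.06 -0.13 -0.18]
shift cm, now axes [-0.09 -0.12  2.89] goal axes [-0.08 -0.12  2.89]
```

View pics/p1.png

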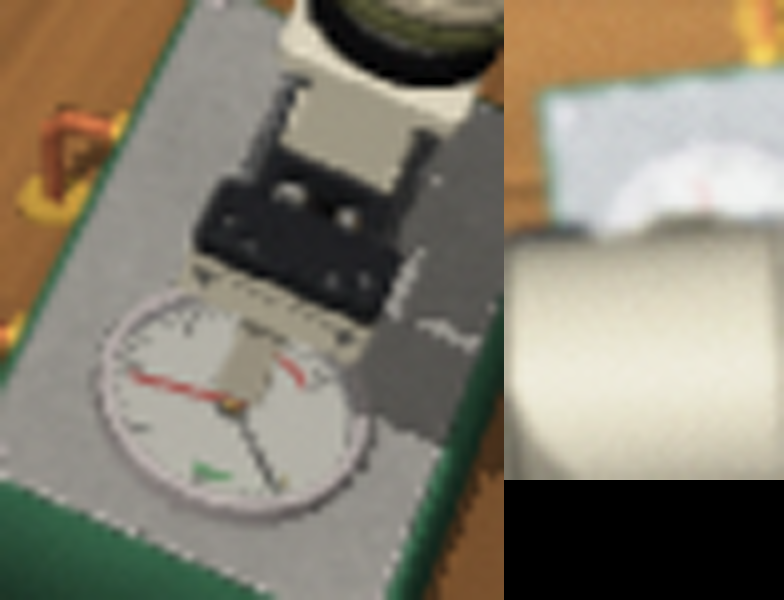

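The left fingertip (about 245,400) covers the red knob, so the gripper is lined up on it. The black needle is unchanged at (278,490). Descend and grip gently.

```bash
python3 -m inch '[[[-0.05,-0.1,1,0,0,0,0],[0,0,1,0,0,0,0],[0,0,0.7,0,0,0,0],[0,0,0,0,0,0,0],[0,0,0,0,0,0,0]]]' 12; python3 go.py pt 13; python3 -m inch '[[[0,0,0,0,0,0,0.5],[0,0,0,0,0,0,0.6],[0,0,0,0,0,0,1],[0,0,0,0,0,0,1],[0,0,0,0,0,0,1]]]'; python3 -m inch '[[[0,0,0,0,0,0,1],[0,0,0,0,0,0,1],[0,0,0,0,0,0,1]]]'; python3 go.py pt 13
```

```text
t: 14.0
tool_pos: [0.5556, 0.0892, 0.0989]
orientation: [-3.1, -0.142, -0.407]
force: [-0.3, 0.9, -0.2]
opening: 0.0573
t 14.0 pos [0.5556 0.0892 0.0989] q [ 0.06 -0.18  2.    0.01  1.06  1.54] F [-0.3  0.9 -0.2] tau [ 0.02  0.07 -0.  ] open 0.057276471534729013
turn deg tool [ 0.03  0.04 -0.13]
shift cm, now axes [0.13 0.05 0.  ] goal axes [0.13 0.05 0.  ]
t: 14.5
tool_pos: [0.556, 0.0892, 0.0997]
orientation: [-3.099, -0.142, -0.409]
force: [-0.3, -0.8, -0.3]
opening: 0.0175
t: 14.8
tool_pos: [0.5559, 0.0892, 0.0995]
orientation: [-3.1, -0.142, -0.409]
force: [0.2, -0.2, 0.2]
opening: 0.0003
t 14.8 pos [0.5559 0.0892 0.0995] q [ 0.06 -0.18  1.99  0.01  1.06  1.54] F [ 0.2 -0.2  0.2] tau [ 0.02  0.07 -0.01] open 0.00027003173237030926
turn deg tool [ 0.04 -0.03 -0.14]
shift cm, now axes [0.08 0.05 0.06] goal axes [0.08 0.05 0.06]
```

The fingers shut fully without touching anything, so they missed the knob. One picture to see which way.

Run:
```python
from h import *
from plant import robot
import cv2
s=robot.read_state();T=R.from_rotvec(s["orientation"]);p=np.load("pose.npz")
i=robot.read_camera('side')['image']
def cr(m,mark):
    m=cv2.resize(m[180:230,220:255],None,fx=11,fy=11,interpolation=cv2.INTER_NEAREST)
    if mark:
      for z,c in((0,(255,0,255)),(-.019,(0,255,0)),(-.04,(0,255,0))):
        u=(proj("side",s["tool_pos"]+T.apply([0,0,z]))-[220,180]+.5)*11;cv2.circle(m,tuple(int(a) for a in u),4,c,-1)
      for h in(0,-.018):
        u=(proj("side",p["pt"]+h*p["Rp"][:,2])-[220,180]+.5)*11;cv2.circle(m,tuple(int(a) for a in u),4,(255,255,0),-1)
    return m
cv2.imwrite('pics/p2.png',np.hstack([cr(i,1),cr(C["side"]["image"],1)]))
```

```text
(no output)
```

View pics/p2.png

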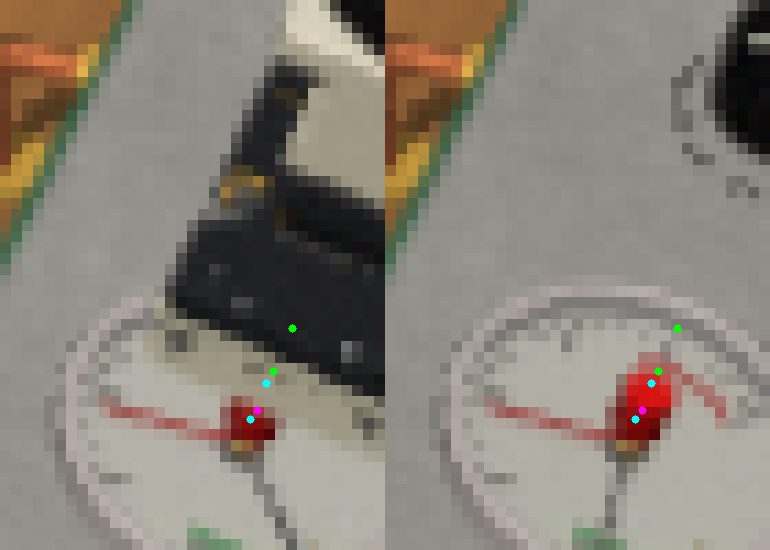

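The red knob's lower part is fully visible at (248,425), with no finger in front of it. The fingertips are hidden behind the gripper plate, so they sit above the knob and the depth estimate is too shallow. I'll feel for the knob top with the shut fingers.

```bash
python3 -m inch '[[[0.08,0.05,0.1,0,0,0,1],[0,0,0.1,0,0,0,1],[0,0,0,0,0,0,1]]]'; python3 -m inch '[[[0,0,0.1,0,0,0,1],[0,0,0.1,0,0,0,1],[0,0,0,0,0,0,1]]]';python3 -m inch '[[[0,0,0.1,0,0,0,1],[0,0,0,0,0,0,1]]]'; python3 go.py pt 13
```

```text
t: 15.15
tool_pos: [0.5572, 0.0888, 0.0976]
orientation: [-3.1, -0.142, -0.408]
force: [0.0, -0.0, 0.1]
opening: 0.0004
t: 15.45
tool_pos: [0.5577, 0.0889, 0.0956]
orientation: [-3.1, -0.142, -0.408]
force: [0.7, 0.1, 0.2]
opening: 0.0001
t: 15.65
tool_pos: [0.558, 0.0889, 0.0948]
orientation: [-3.1, -0.142, -0.409]
force: [-0.3, 0.5, 0.1]
opening: 0.0007
t 15.65 pos [0.558  0.0889 0.0948] q [ 0.06 -0.17  1.99  0.01  1.05  1.54] F [-0.3  0.5  0.1] tau [-0.02  0.15 -0.01] open 0.0006785404924886246
turn deg tool [ 0.04 -0.02 -0.14]
shift cm, now axes [ 0.   -0.   -0.45] goal axes [ 0.   -0.   -0.45]
```

Run:
```python
from h import *
from plant import robot
s=robot.read_state()
i=robot.read_camera('side')['image'].astype(int);j=C["side"]["image"].astype(int)
def ch(p,q):
    b,g,r=p
    if r-g>40: return 'R' if r>190 else 'r'
    if max(abs(p-q))<14: return '.'
    return 'k' if r<70 else 'm' if r<130 else 'W'
print("tcp",proj("side",s["tool_pos"]))
for v in range(205,228): print(v,''.join(ch(i[v,u],j[v,u]) for u in range(232,262)),' ',''.join('Rr'[int(j[v,u][2]<190)] if j[v,u][2]-j[v,u][1]>40 else '.' for u in range(232,262)))
for v in range(213,222): print(v,[tuple(i[v,u][::-1]) for u in range(240,247)] if v in(214,217,219) else '')
```

```text
tcp [242.36951278 217.54183568]
205 ...mkkkkkkkkkkkkkkkkkkkkkkkkWm   ..............................
206 ..WkkkkkkkkkkkkkkkkkkkkkkkkkWm   ..............................
207 ..mkkkkkkkkkkkkkkkkkkkkkkkkkkm   ..............................
208 ..mkkkkkkmkkkkkkkkkkkkkkkkkkkm   ..............................
209 ..Wmkkkkkkkkkkkkkkkkkkkkkkkkmm   ..............................
210 ..WW.mkkkkkkkkkkkkkkkkkkkkkkmm   ..............................
211 .WmmmmWWmkkkkkkkkkkkkkkkkkkkmm   ..............................
212 WWWWmWWWWWmkkkkkkkkmkkkmkkkmmm   ...........rr.................
213 .WWWWWWWmWWWmkkkkkkkkkkkkkkmmm   ...........rrrr...............
214 ...WWWWWWWWWWWmkkkkkkkkkkkkmmm   ..........RRRRrr..............
215 .....WWWWWWWWWWWWmkkkkkkkkmmmm   .........rRRRRr.rr............
216 ........WWWWWWWWWWWmkkkkkkmmmm   .........rrRRRr..rr...........
217 rr.......rWWWW.WWmWWWmkkkmmmmm   rr......rrrrrr....r...........
218 ..rrr...rrrrWWWWWWWWmmWWmmmmmm   ..rrr....rrrr.................
219 .....rrrrrrrr.WWWWWWmmmW.mmmmm   ......rrrrrrr.................
220 ..........rr.....WWWWWWW.mmmmm   ..........r
[... 806 characters left out ...]
int64(89), np.int64(78))]
215 
216 
217 [(np.int64(138), np.int64(101), np.int64(93)), (np.int64(131), np.int64(66), np.int64(57)), (np.int64(146), np.int64(110), np.int64(95)), (np.int64(157), np.int64(146), np.int64(126)), (np.int64(160), np.int64(153), np.int64(133)), (np.int64(157), np.int64(151), np.int64(130)), (np.int64(158), np.int64(151), np.int64(133))]
218 
219 [(np.int64(143), np.int64(66), np.int64(60)), (np.int64(106), np.int64(24), np.int64(20)), (np.int64(113), np.int64(7), np.int64(9)), (np.int64(108), np.int64(13), np.int64(10)), (np.int64(85), np.int64(31), np.int64(27)), (np.int64(157), np.int64(151), np.int64(138)), (np.int64(168), np.int64(163), np.int64(149))]
220 
221
```

Run:
```python
from h import *
from plant import robot
s=robot.read_state();T=R.from_rotvec(s["orientation"])
for y in(-.094,-.064):
  for x in(-.0375,.0375): print(y,x,proj("side",s["tool_pos"]+T.apply([x,y,-.084])).round(1))
for ax in np.eye(3): print(ax,((proj("side",s["tool_pos"]+T.apply(ax*.01))-proj("side",s["tool_pos"]))).round(2))
```

```text
-0.094 -0.0375 [251.  228.8]
-0.094 0.0375 [227.6 218.6]
-0.064 -0.0375 [254.1 221.5]
-0.064 0.0375 [231.  211.4]
[1. 0. 0.] [-2.86 -1.25]
[0. 1. 0.] [ 0.98 -2.21]
[0. 0. 1.] [-0.77  1.8 ]
```

The side view can't separate height from y along that line of sight. So I'll probe by touch: open a little, go down 3 mm at a time, close, and watch the opening and the force.

```bash
python3 -m inch '[[[0,0,0,0,0,0,0.3],[0,0,0,0,0,0,0.3],[0,0,0,0,0,0,0.3],[0,0,0,0,0,0,0.3]]]' 8; python3 -m inch '[[[0,0,0.1,0,0,0,0.3],[0,0,0.1,0,0,0,0.3],[0,0,0.1,0,0,0,0.3],[0,0,0,0,0,0,0.3]]]'; python3 -m inch '[[[0,0,0,0,0,0,1],[0,0,0,0,0,0,1],[0,0,0,0,0,0,1],[0,0,0,0,0,0,1],[0,0,0,0,0,0,1]]]'; python3 go.py pt 13
```

```text
t: 16.1
tool_pos: [0.558, 0.0889, 0.0949]
orientation: [-3.099, -0.142, -0.409]
force: [0.5, 0.1, -0.6]
opening: 0.0279
t: 16.5
tool_pos: [0.5587, 0.089, 0.0917]
orientation: [-3.1, -0.142, -0.408]
force: [-0.2, 1.1, 0.0]
opening: 0.0324
t: 17.0
tool_pos: [0.5588, 0.089, 0.092]
orientation: [-3.1, -0.142, -0.409]
force: [0.1, -0.4, 0.4]
opening: 0.0008
t 17.0 pos [0.5588 0.089  0.092 ] q [ 0.06 -0.16  1.99  0.01  1.05  1.54] F [ 0.1 -0.4  0.4] tau [ 0.03  0.13 -0.02] open 0.0008389390401672633
turn deg tool [ 0.04 -0.04 -0.14]
shift cm, now axes [-0.01 -0.   -0.74] goal axes [-0.01 -0.   -0.74]
```

```bash
python3 -m inch '[[[0,0,0,0,0,0,0.3],[0,0,0,0,0,0,0.3],[0,0,0,0,0,0,0.3],[0,0,0.1,0,0,0,0.3],[0,0,0,0,0,0,0.3]]]'; python3 -m inch '[[[0,0,0.05,0,0,0,0.3],[0,0,0,0,0,0,0.3]]]'; python3 -m inch '[[[0,0,0.05,0,0,0,0.3],[0,0,0,0,0,0,0.3]]]'; python3 go.py pt 13
```

```text
t: 17.5
tool_pos: [0.559, 0.089, 0.0909]
orientation: [-3.1, -0.142, -0.409]
force: [-0.1, -0.4, -0.1]
opening: 0.0317
t: 17.7
tool_pos: [0.5591, 0.089, 0.0904]
orientation: [-3.1, -0.142, -0.409]
force: [-0.1, 0.9, 0.6]
opening: 0.0327
t: 17.9
tool_pos: [0.5593, 0.089, 0.09]
orientation: [-3.1, -0.142, -0.409]
force: [-0.4, -0.1, 0.7]
opening: 0.0323
t 17.9 pos [0.5593 0.089  0.09  ] q [ 0.06 -0.16  1.99  0.01  1.04  1.54] F [-0.4 -0.1  0.7] tau [0.04 0.08 0.02] open 0.032311581310841435
turn deg tool [ 0.04 -0.03 -0.14]
shift cm, now axes [-0.   -0.   -0.95] goal axes [-0.   -0.   -0.95]
```

```bash
python3 -m inch '[[[0,0,0.05,0,0,0,0.3],[0,0,0.0,0,0,0,0.3]]]'; python3 -m inch '[[[0,0,0.05,0,0,0,0.3],[0,0,0,0,0,0,0.3]]]'; python3 -m inch '[[[0,0,0,0,0,0,1],[0,0,0,0,0,0,1],[0,0,0,0,0,0,1],[0,0,0,0,0,0,1],[0,0,0,0,0,0,1]]]'; python3 go.py pt 13
```

```text
t: 18.1
tool_pos: [0.5594, 0.089, 0.0895]
orientation: [-3.1, -0.142, -0.409]
force: [0.4, 0.8, 0.0]
opening: 0.0325
t: 18.3
tool_pos: [0.5596, 0.089, 0.089]
orientation: [-3.1, -0.142, -0.409]
force: [0.4, -0.8, -0.3]
opening: 0.0325
t: 18.8
tool_pos: [0.5596, 0.089, 0.0891]
orientation: [-3.099, -0.142, -0.409]
force: [0.7, -0.5, -0.1]
opening: 0.0009
t 18.8 pos [0.5596 0.089  0.0891] q [ 0.06 -0.15  2.    0.01  1.04  1.54] F [ 0.7 -0.5 -0.1] tau [-0.04  0.09 -0.04] open 0.0008709963211163825
turn deg tool [ 0.04 -0.03 -0.14]
shift cm, now axes [-0.01 -0.   -1.04] goal axes [-0.01 -0.   -1.04]
```

```bash
python3 -m inch '[[[0,0,0.05,0,0,0,1],[0,0,0.05,0,0,0,1],[0,0,0,0,0,0,1]]]'; python3 -m inch '[[[0,0,0.05,0,0,0,1],[0,0,0.05,0,0,0,1],[0,0,0,0,0,0,1]]]'; python3 -m inch '[[[0,0,0.05,0,0,0,1],[0,0,0.05,0,0,0,1],[0,0,0,0,0,0,1]]]'; python3 go.py pt 13
```

```text
t: 19.1
tool_pos: [0.5599, 0.0891, 0.0886]
orientation: [-3.1, -0.142, -0.409]
force: [-3.5, -0.7, 4.8]
opening: 0.0006
t: 19.4
tool_pos: [0.5601, 0.0891, 0.0886]
orientation: [-3.1, -0.142, -0.409]
force: [-11.8, -0.5, 14.8]
opening: 0.0008
t: 19.7
tool_pos: [0.5603, 0.0891, 0.0885]
orientation: [-3.1, -0.143, -0.409]
force: [-18.1, -2.4, 23.2]
opening: 0.0005
t 19.7 pos [0.5603 0.0891 0.0885] q [ 0.06 -0.15  1.99  0.01  1.04  1.54] F [-18.1  -2.4  23.2] tau [-0.22  2.4   0.  ] open 0.0004603498689488888
turn deg tool [ 0.05 -0.03 -0.12]
shift cm, now axes [-0.06 -0.   -1.12] goal axes [-0.06 -0.   -1.12]
```

Contact at a nominal depth of about 23.7 mm. Back off at once, open, and check whether the open fingers pass below that depth, which would mean it was the knob top.

```bash
python3 -m inch '[[[0,0,-0.5,0,0,0,0.3],[0,0,0,0,0,0,0.3],[0,0,0,0,0,0,0.3],[0,0,0,0,0,0,0.3]]]' 8; python3 -m inch '[[[0,0,0.1,0,0,0,0.3],[0,0,0.1,0,0,0,0.3],[0,0,0,0,0,0,0.3]]]'; python3 go.py pt 23.7
```

```text
t: 20.1
tool_pos: [0.5589, 0.089, 0.0905]
orientation: [-3.1, -0.142, -0.408]
force: [-0.1, 1.9, -0.3]
opening: 0.0279
t: 20.4
tool_pos: [0.5593, 0.089, 0.0886]
orientation: [-3.1, -0.142, -0.408]
force: [0.8, -0.4, 0.9]
opening: 0.0324
t 20.4 pos [0.5593 0.089  0.0886] q [ 0.06 -0.15  2.    0.01  1.04  1.54] F [ 0.8 -0.4  0.9] tau [ 0.01  0.14 -0.  ] open 0.03240092134537006
turn deg tool [ 0.04  0.01 -0.14]
shift cm, now axes [ 0.03 -0.   -0.02] goal axes [ 0.03 -0.   -0.02]
```

```bash
python3 -m inch '[[[0,0,0.1,0,0,0,0.3],[0,0,0,0,0,0,0.3]]]'; python3 go.py pt 23.7
```

```text
t: 20.6
tool_pos: [0.5598, 0.0891, 0.0879]
orientation: [-3.1, -0.142, -0.409]
force: [0.1, 0.4, 0.0]
opening: 0.0327
t 20.6 pos [0.5598 0.0891 0.0879] q [ 0.06 -0.15  2.    0.01  1.04  1.54] F [0.1 0.4 0. ] tau [-0.01  0.09  0.02] open 0.0326810019485
turn deg tool [ 0.04 -0.02 -0.14]
shift cm, now axes [ 0.   -0.   -0.09] goal axes [ 0.   -0.   -0.09]
```

```bash
python3 -m inch '[[[0,0,0.1,0,0,0,0.3],[0,0,0,0,0,0,0.3]]]'
```

```text
t: 20.8
tool_pos: [0.5601, 0.0891, 0.087]
orientation: [-3.1, -0.142, -0.409]
force: [-0.4, 0.5, 0.8]
opening: 0.0328
```

```bash
python3 -m inch '[[[0,0,0.1,0,0,0,0.3],[0,0,0,0,0,0,0.3]]]';python3 go.py pt 23.7
```

```text
t: 21.0
tool_pos: [0.5603, 0.0891, 0.086]
orientation: [-3.1, -0.142, -0.409]
force: [0.5, 0.2, -0.2]
opening: 0.0324
t 21.0 pos [0.5603 0.0891 0.086 ] q [ 0.06 -0.15  2.    0.01  1.03  1.54] F [ 0.5  0.2 -0.2] tau [-0.03  0.12 -0.03] open 0.032373663758511466
turn deg tool [ 0.04 -0.02 -0.14]
shift cm, now axes [ 0.01 -0.   -0.29] goal axes [ 0.01 -0.   -0.29]
```

Confirmed: the open fingers pass beside it, so that was the knob top, and the real depths are about 24 mm greater than nominal. The regulator was therefore gripped only about 3 mm below its top and may have slipped. I'll regrasp it deeper before touching the peak pointer.

```bash
python3 - <<'E'
import numpy as np
p=dict(np.load("pose.npz"));z=p["Rp"][:,2];p["kt"]=np.array([.5668,-.0556,.12])-.0237*z;p["pt"]=p["pt"]-.0237*z;np.savez("pose.npz",**p)
E
python3 -m inch '[[[0,0,-1.5,0,0,0,0],[0,0,-3,0,0,0,-1],[0,3,0,0,0,0,-1],[0,3,0,0,0,0,-1],[0,3,0,0,0,0,-1]]]'; python3 -m inch '[[[0,3,0,0,0,0,-1],[0,2.4,0,0,0,0,-1],[0,0,0,0,0,0,-1],[0,0,0,0,0,0,-1],[0,0,0,0,0,0,-1]]]'; python3 go.py kt 22
```

```text
t: 21.5
tool_pos: [0.5572, -0.0023, 0.1303]
orientation: [-3.099, -0.144, -0.411]
force: [0.9, 0.2, 0.5]
opening: 0.0681
t: 22.0
tool_pos: [0.5618, -0.0545, 0.1295]
orientation: [-3.099, -0.143, -0.409]
force: [1.0, -0.2, 0.1]
opening: 0.0927
t 22.0 pos [ 0.5618 -0.0545  0.1295] q [-0.25 -0.2   1.96  0.1   1.14  1.2 ] F [ 1.  -0.2  0.1] tau [-0.02  0.15  0.01] open 0.09267778223467517
turn deg tool [ 0.01 -0.02 -0.12]
shift cm, now axes [0.22 0.16 5.62] goal axes [0.23 0.16 5.62]
```

```bash
python3 -m inch '[[[0.2,0.15,1.8,0,0,0,-1],[0,0,1.8,0,0,0,-1],[0,0,1.5,0,0,0,-1],[0,0,0,0,0,0,0],[0,0,0,0,0,0,0]]]' 10; python3 go.py kt 22; python3 -m inch '[[[0,0,0.3,0,0,0,0],[0,0,0,0,0,0,0.2],[0,0,0,0,0,0,1],[0,0,0,0,0,0,1],[0,0,0,0,0,0,1]]]';python3 -m inch '[[[0,0,0,0,0,0,1],[0,0,0,0,0,0,1]]]'; python3 go.py kt 22
```

```text
t: 22.5
tool_pos: [0.5769, -0.0544, 0.0809]
orientation: [-3.099, -0.144, -0.408]
force: [-0.4, -0.7, -0.3]
opening: 0.0811
t 22.5 pos [ 0.5769 -0.0544  0.0809] q [-0.24 -0.1   1.96  0.1   1.03  1.2 ] F [-0.4 -0.7 -0.3] tau [0.   0.11 0.03] open 0.08112632403391172
turn deg tool [-0.    0.01 -0.07]
shift cm, now axes [0.03 0.02 0.53] goal axes [0.03 0.02 0.53]
t: 23.0
tool_pos: [0.578, -0.0548, 0.0785]
orientation: [-3.098, -0.142, -0.41]
force: [-1.6, 0.2, 2.0]
opening: 0.0435
t: 23.2
tool_pos: [0.578, -0.0549, 0.0784]
orientation: [-3.099, -0.142, -0.409]
force: [-3.2, 4.0, 4.9]
opening: 0.0436
t 23.2 pos [ 0.578  -0.0549  0.0784] q [-0.24 -0.1   1.96  0.1   1.03  1.2 ] F [-3.2  4.   4.9] tau [0.8  0.39 0.15] open 0.04363967018943632
turn deg tool [-0.01 -0.05 -0.14]
shift cm, now axes [-0.01 -0.04  0.26] goal axes [-0.01 -0.04  0.26]
```

```bash
python3 -m inch '[[[0,0,0,0,0,0,1],[0,0,0,0,0,0,1],[0,0,0,0,0,-3,1],[0,0,0,0,0,0,1]]]' 35; python3 tq.py;python3 -m inch '[[[0,0,0,0,0,-3,1],[0,0,0,0,0,0,1]]]'; python3 tq.py; python3 -m inch '[[[0,0,0,0,0,-3,1],[0,0,0,0,0,0,1],[0,0,0,0,0,0,1]]]'; python3 tq.py
```

```text
t: 23.6
tool_pos: [0.5786, -0.0547, 0.0786]
orientation: [-3.1, -0.225, -0.413]
force: [1.8, 6.0, 2.6]
opening: 0.0435
axial tau [ 1.03 -0.34 -0.31] q6 1.1416277007762368
t: 23.8
tool_pos: [0.5789, -0.0546, 0.0787]
orientation: [3.098, 0.306, 0.414]
force: [2.8, 5.8, 1.0]
opening: 0.0435
axial tau [ 1.11 -0.55 -0.7 ] q6 1.0896317803987228
t: 24.1
tool_pos: [0.5787, -0.0546, 0.0785]
orientation: [3.083, 0.385, 0.413]
force: [2.0, 6.2, 0.9]
opening: 0.0432
axial tau [ 1.06 -0.47 -0.11] q6 1.0381781906839234
```

```bash
python3 -m inch '[[[0,0,0,0,0,-1.5,1],[0,0,0,0,0,0,1]]]'; python3 tq.py;python3 -m inch '[[[0,0,0,0,0,-1.5,1],[0,0,0,0,0,0,1]]]'; python3 tq.py
```

```text
t: 24.3
tool_pos: [0.579, -0.0545, 0.0786]
orientation: [3.074, 0.424, 0.413]
force: [4.7, 6.6, 0.8]
opening: 0.0431
axial tau [ 1.16 -0.7  -0.91] q6 1.0121012916078793
t: 24.5
tool_pos: [0.5789, -0.0545, 0.0786]
orientation: [3.065, 0.464, 0.412]
force: [3.9, 6.1, -0.1]
opening: 0.0431
axial tau [ 1.19 -0.67 -0.74] q6 0.9857260656124114
```

The resistance of 0.7–0.9 N m is well above the knob's 0.25, so the regulator is on its hard stop. Release and go back to the peak knob.

```bash
python3 -m inch '[[[0,0,0,0,0,0,-1],[0,0,0,0,0,0,-1],[0,0,0,0,0,0,-1],[0,0,0,0,0,0,-1],[0,0,-2,0,0,0,-1]]]'; python3 -m inch '[[[0,0,-3,0,0,0,-1],[0,0,-0.5,0,0,6.2,-1],[0,0,0,0,0,6.2,-1],[0,-3,0,0,0,0,-1],[0,-3,0,0,0,0,-1]]]';python3 -m inch '[[[0,-3,0,0,0,0,-1],[0,-3,0,0,0,0,-1],[0,-2.5,0,0,0,0,0],[0,0,0,0,0,0,0],[0,0,0,0,0,0,0]]]'; python3 go.py pt 12
```

```text
t: 25.0
tool_pos: [0.5706, -0.0555, 0.0943]
orientation: [3.067, 0.465, 0.401]
force: [-0.4, -0.5, -0.1]
opening: 0.0786
t: 25.5
tool_pos: [0.5586, 0.0028, 0.1314]
orientation: [-3.1, -0.127, -0.409]
force: [0.6, 0.6, -0.3]
opening: 0.093
t: 26.0
tool_pos: [0.5513, 0.088, 0.1314]
orientation: [-3.099, -0.134, -0.409]
force: [-0.4, -0.4, 0.3]
opening: 0.0733
t 26.0 pos [0.5513 0.088  0.1314] q [ 0.06 -0.22  1.97  0.01  1.13  1.54] F [-0.4 -0.4  0.3] tau [ 0.01  0.03 -0.01] open 0.07325502283407566
turn deg tool [ 0.04 -0.03 -0.44]
shift cm, now axes [-0.3  -0.03  5.53] goal axes [-0.3  -0.03  5.53]
```

```bash
python3 -m inch '[[[-0.5,0,1.5,0,0,-0.4,0],[0,0,1.5,0,0,0,0.3],[0,0,1,0,0,0,0.3],[0,0,0,0,0,0,0.3],[0,0,0,0,0,0,0.3]]]' 8; python3 go.py pt 12
```

```text
t: 26.5
tool_pos: [0.557, 0.0877, 0.0916]
orientation: [-3.1, -0.141, -0.408]
force: [-0.4, -0.9, -0.1]
opening: 0.0346
t 26.5 pos [0.557  0.0877 0.0916] q [ 0.06 -0.17  2.    0.01  1.05  1.54] F [-0.4 -0.9 -0.1] tau [ 0.01  0.13 -0.01] open 0.034571635826462443
turn deg tool [ 0.05 -0.01 -0.18]
shift cm, now axes [ 0.19 -0.12  1.54] goal axes [ 0.19 -0.11  1.54]
```

```bash
python3 -m inch '[[[0,0,0.4,0,0,0,0.3],[0,0,0.3,0,0,0,0.3],[0,0,0,0,0,0,0.3]]]';python3 -m inch '[[[0,0,0.3,0,0,0,0.3],[0,0,0.3,0,0,0,0.3],[0,0,0,0,0,0,0.3]]]'; python3 -m inch '[[[0,0,0,0,0,0,1],[0,0,0,0,0,0,1],[0,0,0,0,0,0,1],[0,0,0,0,0,0,1]]]'; python3 go.py pt 12; python3 tq.py
```

```text
t: 26.8
tool_pos: [0.5587, 0.0885, 0.0845]
orientation: [-3.1, -0.142, -0.409]
force: [0.0, 1.2, -0.6]
opening: 0.0327
t: 27.1
tool_pos: [0.56, 0.0887, 0.0783]
orientation: [-3.1, -0.142, -0.408]
force: [-0.2, -0.0, 0.2]
opening: 0.0324
t: 27.5
tool_pos: [0.5603, 0.0891, 0.0791]
orientation: [-3.099, -0.142, -0.409]
force: [-1.0, 3.4, 0.4]
opening: 0.0147
t 27.5 pos [0.5603 0.0891 0.0791] q [ 0.06 -0.14  2.    0.01  1.02  1.54] F [-1.   3.4  0.4] tau [0.58 0.11 0.17] open 0.014706932373527156
turn deg tool [-0.01 -0.05 -0.14]
shift cm, now axes [ 0.18 -0.    0.24] goal axes [ 0.18 -0.    0.24]
axial tau [0.61 0.06 0.01] q6 1.5361772875871653
```

The red knob is gripped (opening 14.7 mm). Turn it.

```bash
python3 -m inch '[[[0,0,0,0,0,-8,1],[0,0,0,0,0,-8,1],[0,0,0,0,0,-8,1],[0,0,0,0,0,-8,1],[0,0,0,0,0,-8,1]]]' 10; python3 -m inch '[[[0,0,0,0,0,-8,1],[0,0,0,0,0,-8,1],[0,0,0,0,0,-8,1],[0,0,0,0,0,-8,1],[0,0,0,0,0,-8,1]]]';python3 -m inch '[[[0,0,0,0,0,-8,1],[0,0,0,0,0,0,1]]]'; python3 go.py pt 12; python3 tq.py
```

```text
t: 28.0
tool_pos: [0.5613, 0.0871, 0.0794]
orientation: [2.799, 1.175, 0.383]
force: [5.9, -6.8, -2.9]
opening: 0.0144
t: 28.5
tool_pos: [0.5633, 0.0862, 0.0802]
orientation: [2.172, 2.009, 0.313]
force: [16.9, -9.7, -9.5]
opening: 0.0145
t: 28.7
tool_pos: [0.5637, 0.0868, 0.0809]
orientation: [2.019, 2.146, 0.296]
force: [14.0, -5.1, -4.8]
opening: 0.0149
t 28.7 pos [0.5637 0.0868 0.0809] q [ 0.06 -0.14  2.    0.01  1.01 -0.  ] F [14.  -5.1 -4.8] tau [-1.26 -1.99 -0.41] open 0.014863480650388101
turn deg tool [ 0.5  -0.16 88.14]
shift cm, now axes [ 0.26 -0.18  0.33] goal axes [-0.17 -0.27  0.34]
axial tau [-1.5  -1.87 -0.03] q6 -0.0048657085836453385
```

```bash
python3 -m inch '[[[-0.15,0.35,0,0,0,0,1],[0,0,0,0,0,0,1],[0,0,0,0,0,0,1]]]'; python3 go.py pt 12; python3 -m inch '[[[0,0,0,0,0,-8,1],[0,0,0,0,0,-8,1],[0,0,0,0,0,0,1]]]'; python3 go.py pt 12; python3 tq.py
```

```text
t: 29.0
tool_pos: [0.5641, 0.0866, 0.0804]
orientation: [2.028, 2.146, 0.292]
force: [-2.7, -4.5, 5.1]
opening: 0.0146
t 29.0 pos [0.5641 0.0866 0.0804] q [ 0.06 -0.13  1.99  0.01  1.02 -0.  ] F [-2.7 -4.5  5.1] tau [-0.71  0.29 -0.14] open 0.014569359484696539
turn deg tool [1.200e-01 4.000e-02 8.786e+01]
shift cm, now axes [ 0.29 -0.21  0.28] goal axes [-0.19 -0.29  0.28]
t: 29.3
tool_pos: [0.5648, 0.0868, 0.0807]
orientation: [1.693, 2.39, 0.252]
force: [2.2, -3.9, 2.4]
opening: 0.0142
t 29.3 pos [0.5648 0.0868 0.0807] q [ 0.06 -0.13  1.99  0.01  1.02 -0.28] F [ 2.2 -3.9  2.4] tau [-0.75 -0.53 -0.2 ] open 0.014182332760856908
turn deg tool [ 2.10e-01 -3.00e-02  1.04e+02]
shift cm, now axes [ 0.33 -0.2   0.29] goal axes [-0.27 -0.28  0.29]
axial tau [-0.82 -0.46  0.02] q6 -0.28492006660944674
```

```bash
python3 -m inch '[[[0,0,0,0,0,-6,1],[0,0,0,0,0,-6,1],[0,0,0,0,0,-6,1],[0,0,0,0,0,0,1]]]'; python3 tq.py; python3 -m inch '[[[0,0,0,0,0,-6,1],[0,0,0,0,0,-6,1],[0,0,0,0,0,0,1]]]';python3 tq.py;  python3 -m inch '[[[0,0,0,0,0,-6,1],[0,0,0,0,0,-6,1],[0,0,0,0,0,0,1]]]'; python3 go.py pt 12; python3 tq.py
```

```text
t: 29.7
tool_pos: [0.5655, 0.0872, 0.081]
orientation: [1.294, 2.604, 0.204]
force: [6.8, -1.2, -1.1]
opening: 0.0144
axial tau [-0.51 -1.19  0.03] q6 -0.5956760998389095
t: 30.0
tool_pos: [0.5656, 0.0878, 0.0812]
orientation: [1.01, 2.715, 0.169]
force: [6.1, 1.3, 0.3]
opening: 0.0138
axial tau [ 0.06 -1.17 -0.06] q6 -0.8050094857312864
t: 30.3
tool_pos: [0.5654, 0.0885, 0.0813]
orientation: [0.719, 2.798, 0.132]
force: [4.9, 4.1, 1.9]
opening: 0.0145
t 30.3 pos [0.5654 0.0885 0.0813] q [ 0.06 -0.13  1.99  0.01  1.02 -1.01] F [4.9 4.1 1.9] tau [ 0.62 -0.95  0.17] open 0.014478759751238777
turn deg tool [  0.3   -0.17 145.79]
shift cm, now axes [ 0.36 -0.11  0.32] goal axes [-0.36 -0.11  0.32]
axial tau [ 0.55 -1.    0.02] q6 -1.014545091672069
```

```bash
python3 -m inch '[[[0,0,0,0,0,-5,1],[0,0,0,0,0,0,1]]]';python3 tq.py; python3 -m inch '[[[0,0,0,0,0,-5,1],[0,0,0,0,0,0,1]]]';python3 tq.py; python3 -m inch '[[[0,0,0,0,0,0,0],[0,0,0,0,0,0,0],[0,0,0,0,0,0,0],[0,0,0,0,0,0,0]]]'; python3 -m inch '[[[0,0,-1,0,0,0,0],[0,0,-2,0,0,0,0],[0,0,-3,0,0,0,-1],[0,0,-3,0,0,0,-1],[0,0,-3,0,0,0,-1]]]'; python3 -m inch '[[[0,0,-5,0,0,0,-1],[0,0,-5,0,0,0,-1],[-3,0,-3,0,0,0,-1],[-3,0,-3,0,0,0,-1],[0,0,0,0,0,0,-1]]]'; python3 go.py pt 12
```

```text
t: 30.5
tool_pos: [0.5654, 0.0887, 0.0813]
orientation: [0.596, 2.823, 0.117]
force: [3.8, 4.5, 2.3]
opening: 0.0143
axial tau [ 0.79 -1.05  0.03] q6 -1.1010203416809599
t: 30.7
tool_pos: [0.5654, 0.0888, 0.0813]
orientation: [0.472, 2.844, 0.101]
force: [4.8, 5.1, 2.3]
opening: 0.0146
axial tau [ 0.93 -1.07 -0.01] q6 -1.1882140774164185
t: 31.1
tool_pos: [0.5633, 0.0872, 0.0793]
orientation: [0.472, 2.848, 0.096]
force: [0.3, 0.1, 0.6]
opening: 0.0414
t: 31.6
tool_pos: [0.5321, 0.0843, 0.1974]
orientation: [0.471, 2.847, 0.096]
force: [0.5, -0.1, 1.2]
opening: 0.0659
t: 32.1
tool_pos: [0.5492, 0.0601, 0.3718]
orientation: [0.471, 2.838, 0.097]
force: [0.3, 0.5, 0.5]
opening: 0.0932
t 32.1 pos [0.5492 0.0601 0.3718] q [-0.   -0.3   1.6   0.02  1.57 -1.24] F [0.3 0.5 0.5] tau [-0.04 -0.07 -0.02] open 0.09315581570381605
turn deg tool [  0.84   0.   155.79]
shift cm, now axes [ 6.97 -0.   28.8 ] goal axes [-6.06 -2.79 28.87]
```

```bash
python3 -m inch '[[[-2,-4.4,0,0,0,0,-1],[-2,-4.4,0,0,0,0,-1],[-2,-4.4,0,0,0,0,-1],[-2,-4.4,0,0,0,0,-1],[-2,-4.4,0,0,0,0,-1]]]'; python3 -c "
from plant import robot;import cv2,numpy as np
i=robot.read_camera('side')['image'];t=robot.read_camera('top')['image'];cv2.imwrite('pics/fs.png',i);cv2.imwrite('pics/ft.png',t)
a=cv2.resize(i[170:245,215:275],None,fx=8,fy=8,interpolation=2)
b=cv2.resize(t[160:235,194:234],None,fx=8,fy=8,interpolation=2)
cv2.imwrite('pics/f1.png',np.hstack([a,b]))"
```

```text
t: 32.6
tool_pos: [0.5695, -0.1808, 0.3648]
orientation: [0.471, 2.848, 0.097]
force: [1.3, -0.4, 1.0]
opening: 0.0928
```

View pics/f1.png

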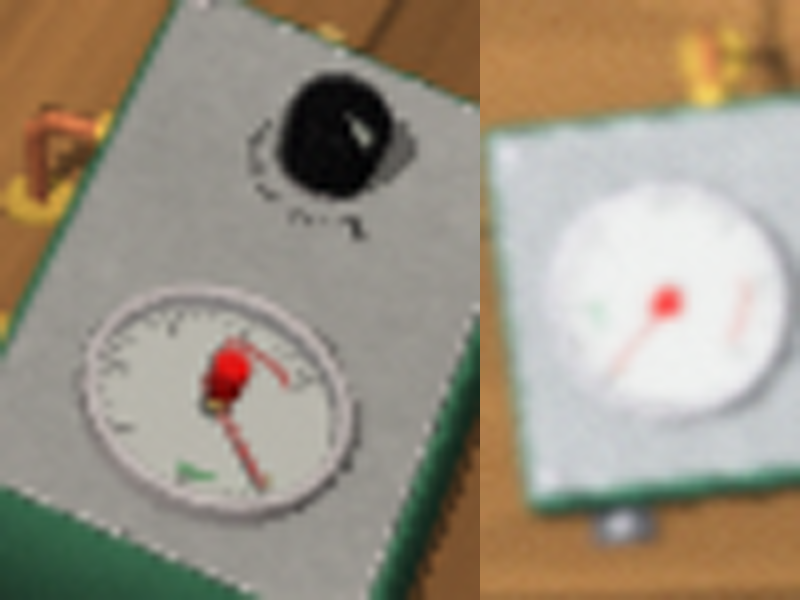

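The red pointer now lies over the black needle, both at the zero mark (265,487). The white line (360,128) is where it was at the stop. Quick diff on the loose objects, then hand in.

Run:
```python
import cv2
from plant import robot
d=cv2.absdiff(cv2.imread("pics/fs.png"),cv2.imread("pics/side0.png")).max(2)
for n,(x0,y0,x1,y1) in dict(mask=(180,285,245,362),mallet=(280,85,308,142),gouge=(255,145,325,162),glue=(148,264,180,312)).items(): print(n,(d[y0:y1,x0:x1]>40).mean().round(3))
d=cv2.absdiff(cv2.imread("pics/ft.png"),cv2.imread("pics/top0.png")).max(2)
for n,(x0,y0,x1,y1) in dict(mask=(85,200,138,245),mallet=(350,175,383,202),gouge=(322,165,347,228),glue=(120,160,148,186)).items(): print("top",n,(d[y0:y1,x0:x1]>40).mean().round(3))
s=robot.read_state();print(s["t"],s["force"]);robot.close_job()
```

```text
mask 0.0
mallet 0.085
gouge 0.064
glue 0.0
top mask 0.0
top mallet 0.498
top gouge 0.815
top glue 0.0
32.7 [-0.28185462  0.99984516 -0.85087297]
the job is handed in; nothing more can be done
```

I turned the regulator knob back to its stop and then turned the red peak pointer back to zero. The job was handed in at t = 32.7 s, with the arm clear of everything.

**Checks that passed**
- **Regulator:** on a second, deeper grip it resisted with 0.7–0.9 N m, well above its usual 0.25 N m, so it was on its hard stop. The last picture shows the white line where it was at the stop.
- **Needle and peak pointer:** the last picture shows the red pointer lying over the black needle, both at the zero mark at the lower left of the dial.
- **Mask and glue bottle:** their pixels did not change in either camera.

**Problems and disagreements**
- **Height error:** my heights from the camera images were off by about 24 mm along the knob axis. The first regulator grip held only the knob's top edge and slipped, and the first try at the red knob closed on nothing.
- **Hard touch on the red knob:** while feeling for it with shut fingers I ran three downward steps without checking in between, and pushed with about 30 N. I judge this was the top of the red knob, because the open fingers then went past that depth without touching anything. I have no direct reading of the force on the glass.
- **White line and heavy mark:** I measured them a few degrees apart (about −141° against −147 to −151°), which is within how well I could read the picture.
- **Mallet and gouge:** the picture comparison was inconclusive for these. Their areas changed between the first and last pictures (top: 50% and 82%; side: 9% and 6%), most likely because of the arm or its shadow, though I did not view that part. The fingers never came near either one.

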